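Weigh the red-lidded jar on the beam scale

TASK

Weigh the red-lidded jar: stand it gently upright on the scale's plate, then slide the brass poise along the notched beam until the beam rests by itself with its red pointer centred on the green band of the dial. Leave the jar on the plate, let go of everything, and do not disturb the other jars, the bottle, the lemon, the garlic or the mug.

Things in the scene. Friction and masses are not known exactly. Their poses are not given: they have to be found in the camera images.
- jar_centre (a point): Centre, half-way up, of the jar to weigh: clear round jar with a red screw lid (top 15 mm), 60 mm diameter all the way up, 121 mm tall, so this point is 60.5 mm above its foot. Weight unknown, 0.19 to 0.38 kg. Starts upright on the worktop in one of three places; a corked bottle and a dark-lidded spice jar have the other two. z is up.
- scale: Grey beam scale fixed to the worktop, origin under the middle of its 150x360 mm foot. x points from its front to its back (roughly away from the robot), y along the beam towards the pivot (roughly to the robot's left), z up. Beam pivot at x -35, y +115, z +80 mm; pointer at the -y end. The beam (8x16 mm steel bar) runs along y in front of the column, below the plate.
- plate_centre (a point): Centre of the upper face of the weighing plate, a level aluminium tray 130 mm (x) by 200 mm (y) with a rim 8 mm high, 4 mm thick. Face about 200 mm above the worktop; it sinks 60 mm per rad of beam reading (8.4 mm up or down at most). Axes as the scale. The plate overhangs the beam by 17 mm to the front, so the poise is reached with the tool leaning, its body towards the robot.
- poise_tab (a point): Gripping point of the brass poise, a block (24 mm along the beam, 30 across, 38 high) riding on the beam. A tab with a red end rises from it, leaning 35 degrees from vertical to the scale's front; 24 mm wide along the beam (grip across this), 14 mm thick. This point: mid-tab, 14 mm below its end; with the beam level at x -67, z +122 mm, y +65 mm minus the poise reading, in the scale's frame.
- poise (a joint): Position of the poise on the beam, m, 0 to 0.135; at 0 its gripping point is 50 mm from the pivot, and it grows towards the pointer (-y of the scale). Takes about 2.5 N to slide and stays wherever it is left (notches are marks 10 mm apart, they do not catch). Balances at 0 with the plate empty; with the jar on it, between 0.055 and 0.115 depending on its weight.
- beam (a joint): Tilt of the beam, rad: 0 = level, pointer in the middle of the green band; positive = pointer end up (slide the poise out, towards the pointer); negative = down (slide it back). Stops at +0.14 and -0.14. Left free it settles in about a second; between the stops 1 mm of poise changes it by about 0.005. It cannot swing while the poise is held: let go to read it.
- pointer_tip (a point): Tip of the red pointer at the free end of the beam, 286 mm from the pivot; 80 mm above the worktop when level, 40 mm higher or lower at the stops. Behind it stands a white upright dial plate with a green band 11 mm high, centred 80 mm above the worktop.
- cork_bottle: Bystander: small glass bottle with a cork, 54 mm diameter, 108 mm tall; origin under its foot.
- spice_jar: Bystander: spice jar with a dark lid, 41 mm diameter, 105 mm tall; origin under its foot.
- lemon: Bystander: lemon, 83x58x58 mm, behind; origin at its underside.
- garlic: Bystander: garlic bulb, 48x50x51 mm, behind; origin at its underside.
- mug: Bystander: white spotted mug, 78 mm diameter, 93 mm tall, behind the scale; origin under its foot.
- small_jar: Bystander: lidless clear jar, 72 mm diameter, 115 mm tall, right of the scale near the front; origin under its foot.
There are look-alikes about, which are no part of the job. What is shaped like the part that bears jar_centre but orange or purple is not meant.

How it is judged (in metres and radians):
On the way:
1. the jar stands upright on the weighing plate, released (z of jar_centre in the frame of plate_centre between 0.052 and 0.07 m and x of jar_centre in the frame of plate_centre between -0.042 and 0.042 m and y of jar_centre in the frame of plate_centre between -0.075 and 0.075 m and angle between jar_centre's own z axis and vertical below 0.2 rad and contact force between the fingers and jar below 0.05 N and linear speed of jar below 0.05 m/s), for 0.2 s.
At the end, for the whole second after the job is handed in: The jar stands upright (within 0.2 rad) on the plate, inside its rim, and the beam rests free within 0.02 rad of level, so that the pointer tip lies within the green band (about 5.5 mm either way of its middle); beam and jar are at rest (z of jar_centre in the frame of plate_centre between 0.052 and 0.07 m and x of jar_centre in the frame of plate_centre between -0.042 and 0.042 m and y of jar_centre in the frame of plate_centre between -0.075 and 0.075 m and angle between jar_centre's own z axis and vertical below 0.2 rad and value of joint beam between -0.02 and 0.02 rad and velocity of joint beam between -0.05 and 0.05 rad/s and linear speed of jar below 0.02 m/s); the robot touches nothing.
It fails at once if a bystander (cork bottle, spice jar, lemon, garlic, mug or the lidless clear jar) is moved by more than 30 mm (distance of any of cork_bottle, spice_jar, lemon, garlic, mug, small_jar from where it was at the start of the episode above 0.03 m).
It fails at once if the jar is tipped over (more than 0.7 rad) (angle between jar_centre's own z axis and vertical above 0.7 rad).
It fails at once if the jar is banged down on the scale (more than 40 N) (contact force between jar and plate above 40 N).
It also fails if it takes over 72 s, if anything falls off the work surface, if the arm or the gripper's body presses on something with over 40 N, if the wrist force passes 120 N, or if a joint passes its speed limit or range.

ROBOT

A 6-joint arm with a two-finger parallel gripper is mounted at the origin on a cart in front of the work surface, level with it; the furniture and walls round the work are solid. World frame = base frame: x ahead of the robot, y to its left, z up, the work surface at z = 0. Lengths are in mm, angles in rad, forces in N, time in s.
With the tool pointing down it reaches from about 300 to 775 mm from the base axis. Payload 14.6 kg.
Tool frame: the origin (TCP) lies midway between the tips of the shut fingers; the grasp point (between the pads) lies 19 mm behind it; z points along the fingers, y is the line along which they close (so a half turn about z gives the same grasp; the last joint's range is limited). The gripper opens to 94 mm and grips with 3 to 60 N. Pads are 16 mm wide; open, the fingers measure 119 mm over their backs; the gripper's body (75 mm by 177 mm) begins 78 mm behind the grasp point.
Start: joints at [-1.251, 0.3, 1.521, -0, 1.321, -0.067], TCP at [207.467, -509.359, 205.446] pointing down, gripper open.
Joint ranges: [-3.03, 3.03], [-0.79, 2.21], [0.23, 2.52], [-1.04, 4.18], [0, 3.07], [-2.55, 2.55]. Speed limits (rad/s): [2.22, 2.22, 2.57, 3.14, 3.14, 3.14].

INTERFACE

Orientations are given as a unit quaternion [x, y, z, w].
In Python, from rig import ctrl gives the robot as it stands.
- The arm moves only by the tool apply_moves, never from a script. Its argument "rows" is a list that holds one entry, the list of rows, each a list of 5 numbers: the finger opening in mm, from 0 to 94, then the shift along the tool's x, y, z normalised to -1 to 1, where 1 is 0.1 m, then the turn about the tool's z normalised to -1 to 1, where 1 is 30 degrees. A call has exactly 10 rows; each row is the pose to reach, as a shift and turn from the pose commanded when the call began, along the tool's axes at that moment; what a row does not reach only later rows make up. A row lasts 1/10 s, in which the tool goes at most 50 mm and 8.59 degrees, less where a joint would pass 70% of its speed; a pose out of reach is approached as far as the arm can. A call with a number of a shift or a turn outside -1 to 1 is refused whole. A call with a gripper value outside its range is refused whole. The fingers move at their own pace and stop on an object; the grip force is fixed at half the most. Time passes only in rows, so rows that repeat a pose let the fingers close, or fill a call up. It gives the time, the measured TCP pose, the force, the opening and the grip force at its end, in the units of the state.
- ctrl.read_state(): the state, without advancing time (a new reading comes with each control period).
- ctrl.get_image(name): name is "scene" or "side" or "wrist"; returns a dict with "img" (384x512x3 uint8, red, green, blue), "intrinsics" (3x3 intrinsics, pixels), "origin" and "rotation" of the camera in the world. Camera axes: x right, y up, looking along -z (the intrinsics and any distortion apply to the point x, -y, -z); pixel columns grow to the right and rows downward; lengths in mm; the calibration is good to about 2 mm. The wrist camera is an equidistant fisheye: a pixel r from the principal point sees the ray r / f radians off the axis. A picture is of the moment at which its call begins. There is no depth.
- ctrl.sign_off(): hands the job in; it is judged then, once.
The state is a dict: "t": time; "q": joint angles; "joint_velocities": joint speeds; "tau": joint torques, N m; "eef_pos": TCP position; "orientation": TCP orientation; "contact_force": force on the tool from outside, world axes, zero at the start; "torque": the same for the moment, N m; "width": opening from 0.0 (shut) to 1.0 (fully open); "gripper_force": force on a finger pad.
Only numpy, scipy, OpenCV 4.12 (cv2) and the standard library are available. Lean on these libraries where they do the work, as an engineer would, in place of code of your own. Each camera call takes 0.05 s, during which the arm holds its last target. There are 200 camera calls.

## Working session

There is one attempt and no reset: what is moved stays moved. The work goes in short steps, Python scripts to look and compute and a tool call to move; the robot and the scene stay as the last step left them, time stands still between calls to the robot, and variables do not carry over. Pictures are saved under pics/ and viewed, at most 10 in all, crops included, and the job is handed in when it is done.

Besides the shell and the picture viewer there is one more tool, called after "Emit:" by a JSON object that holds its "method" and its "body", one argument or row to a line. apply_moves: Moves the arm, as the interface text tells. Scaled input: -1 to 1 covers 0.1 m each way for a shift and 30 degrees each way for a turn. Its arguments: {"type":"object","properties":{"rows":{"type":"array"}},"required":["rows"]}

```bash
mkdir -p pics; cat > h.py <<'E'
from rig import ctrl
import numpy as np, cv2
from scipy.spatial.transform import Rotation as R
def snap(n,f):
    d=ctrl.get_image(n); np.savez('pics/'+f+'.npz',**{k:np.array(v) for k,v in d.items()})
    cv2.imwrite('pics/'+f+'.png',d['img'][:,:,::-1]); return d
def ray(f,u,v):
    d=np.load('pics/'+f+'.npz'); K=d['intrinsics']
    a=np.array([(u-K[0,2])/K[0,0],(v-K[1,2])/K[1,1]])
    if 'wrist' in f:
        r=np.hypot(*a); s=np.sin(r)/r if r>1e-9 else 1; c=np.array([a[0]*s,-a[1]*s,-np.cos(r)])
    else: c=np.array([a[0],-a[1],-1])
    w=d['rotation']@c; return d['origin'],w/np.linalg.norm(w)
def atz(f,u,v,z):
    o,w=ray(f,u,v); return o+w*(z-o[2])/w[2]
def tri(*obs):
    A=np.zeros((3,3));b=np.zeros(3)
    for f,u,v in obs:
        o,w=ray(f,u,v);P=np.eye(3)-np.outer(w,w);A+=P;b+=P@o
    x=np.linalg.solve(A,b); return x,[float(np.linalg.norm((np.eye(3)-np.outer(ray(*q)[1],ray(*q)[1]))@(x-ray(*q)[0]))) for q in obs]
def proj(f,p):
    d=np.load('pics/'+f+'.npz');K=d['intrinsics'];c=d['rotation'].T@(np.array(p)-d['origin'])
    return K[0,0]*c[0]/-c[2]+K[0,2],K[1,1]*-c[1]/-c[2]+K[1,2]
E
python3 - <<'E'
from h import *
ims=[snap(n,n+'0') for n in('scene','side')]
for n in('scene0','side0'):
    d=np.load(f'pics/{n}.npz');print(n,d['origin'].round(),d['rotation'].round(2).tolist(),d['intrinsics'][0])
    cv2.imwrite(f'pics/{n}b.png',cv2.resize(cv2.imread(f'pics/{n}.png'),(800,600),interpolation=cv2.INTER_CUBIC))
s=ctrl.read_state();print(s['t'],s['eef_pos'],s['orientation'],s['width'])
E
```

```text
scene0 [  748. -1200.  1570.] [0.34, 0.02, 0.07, 0.94] [455.1899922    0.         256.74153375]
side0 [-751.  252.  814.] [-0.33, 0.41, 0.66, -0.53] [438.46638403   0.         257.93541668]
0.1 [ 207.40032218 -509.14357558  204.95461963] [ 9.81356312e-01  1.92196569e-01 -5.41480706e-05 -5.14178380e-04] 0.9988037766461192
```

View pics/scene0b.png

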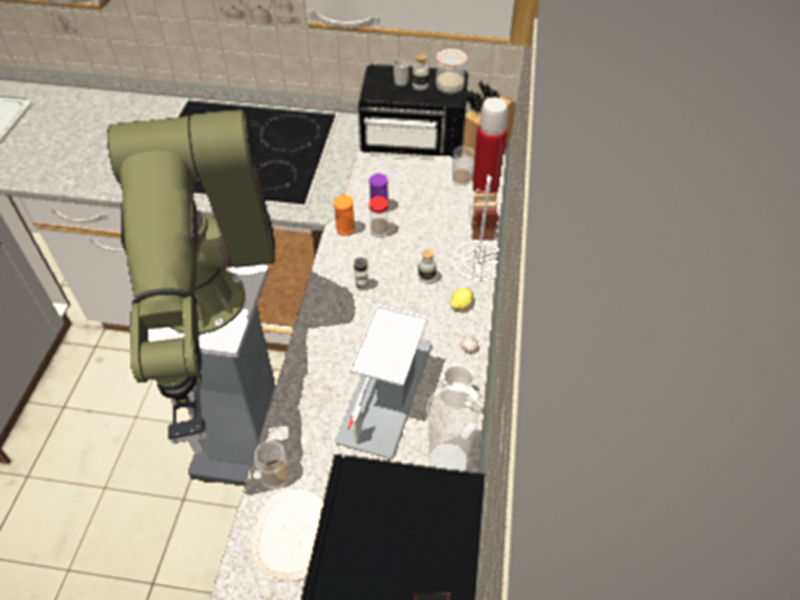

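View pics/side0b.png

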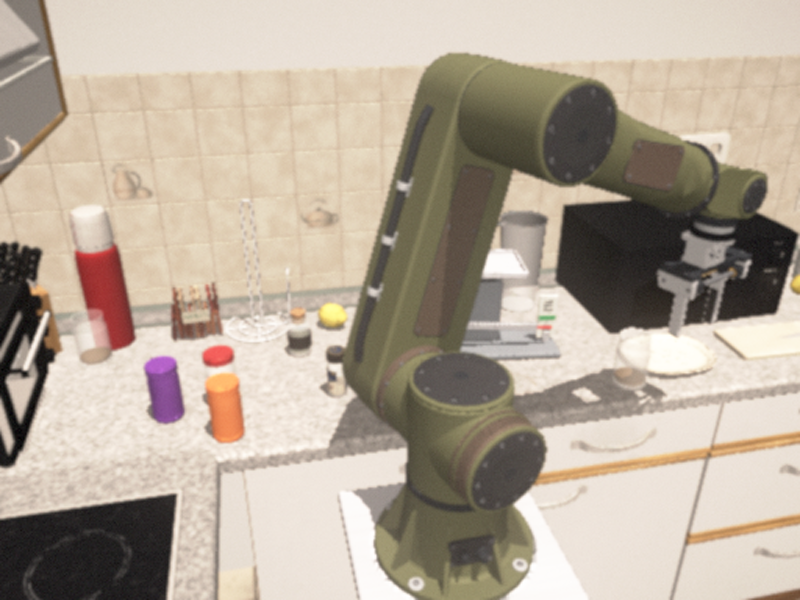

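The scene view shows the red-lidded jar at about (379,205), with the scale's plate near (392,345), the pointer at (350,422), and the bottle, spice jar, lemon, garlic and mug around them. The side view partly hides the scale behind the arm, and the red lid is at (218,355).

```bash
python3 - <<'E'
import cv2,numpy as np
a=cv2.imread('pics/scene0.png');b=cv2.imread('pics/side0.png')
z=lambda i,x,y,w,h,k:cv2.resize(i[y:y+h,x:x+w],None,fx=k,fy=k,interpolation=cv2.INTER_CUBIC)
L=z(a,205,190,80,100,6)          # scale 480x600
r1=z(a,210,105,80,75,4)          # 320x300 jar
r2=z(b,90,190,160,100,2)
r=np.vstack([r1,z(b,100,205,80,75,4)])
cv2.imwrite('pics/c1.png',np.hstack([L,r]))
E
```

```text
(no output)
```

View pics/c1.png

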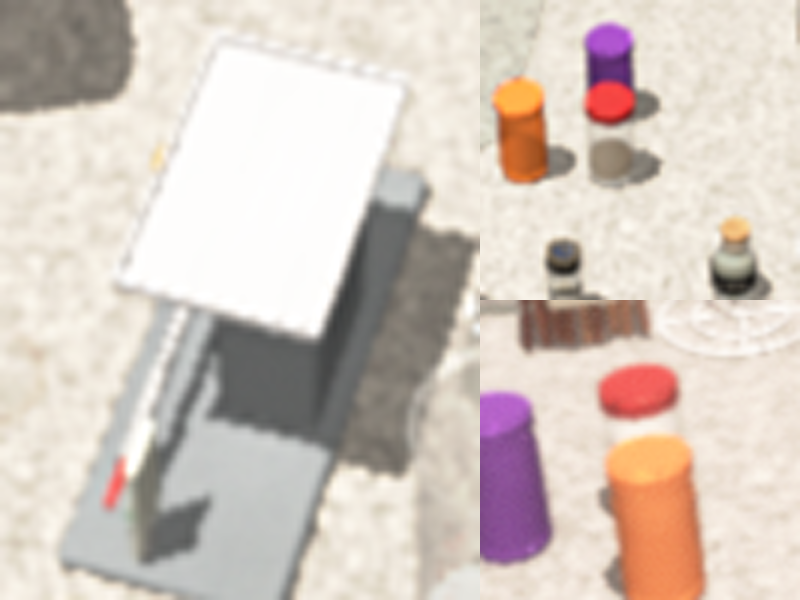

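The crop shows the red lid top centred at (610,99) in the scene part and (638,388) in the side part. The plate rim corners are at (220,38), (408,85), (320,338) and (120,287), and the poise tab shows at (158,158), left of the plate.

```bash
python3 - <<'E'
from h import *
print('lid',tri(('scene0',242.5,129.8),('side0',139.5,227)),atz('scene0',242.5,129.8,121),atz('side0',139.5,227,121))
C=[(220,38),(408,85),(320,338),(120,287)]
P=np.array([atz('scene0',u/6+205,v/6+190,208) for u,v in C]);print(P.round(),P.mean(0))
print([np.linalg.norm(P[i]-P[(i+1)%4]).round() for i in range(4)])
y=(P[0]-P[3])+(P[1]-P[2]);print('yaw of scale y from world y',np.degrees(np.arctan2(-y[0],y[1])))
for n,(u,v) in dict(poise=(158,158),ptr=(110,503),foot=(65,565)).items(): print(n,atz('scene0',u/6+205,v/6+190,dict(poise=133,ptr=80,foot=10)[n]))
for n,(u,v) in dict(bottle=(735,230),spice=(565,248)).items(): print(n,atz('scene0',(u-480)/4+210,v/4+105,106))
s=ctrl.read_state();print(R.from_quat(s['orientation']).as_matrix().round(3))
E
```

```text
Traceback (most recent call last):
  File "h.py", line 19, in tri
    o,w=ray(f,u,v);P=np.eye(3)-np.outer(w,w);A+=P;b+=P@o
        ~~~^^^^^^^
  File "h.py", line 13, in ray
    w=d['rotation']@c; return d['origin'],w/np.linalg.norm(w)
      ~~~~~~~~~~~~~^~
ValueError: matmul: Input operand 1 has a mismatch in its core dimension 0, with gufunc signature (n?,k),(k,m?)->(n?,m?) (size 3 is different from 4)
```

```bash
sed -i "s/d\['rotation'\]/R.from_quat(d['rotation']).as_matrix()/" h.py; python3 - <<'E'
from h import *
print('lid',tri(('scene0',242.5,129.8),('side0',139.5,227)),atz('scene0',242.5,129.8,121),atz('side0',139.5,227,121))
C=[(220,38),(408,85),(320,338),(120,287)]
P=np.array([atz('scene0',u/6+205,v/6+190,208) for u,v in C]);print(P.round(),P.mean(0))
print([np.linalg.norm(P[i]-P[(i+1)%4]).round() for i in range(4)])
y=(P[0]-P[3])+(P[1]-P[2]);print('yaw of scale y from world y',np.degrees(np.arctan2(-y[0],y[1])))
for n,(u,v) in dict(poise=(158,158),ptr=(110,503),foot=(65,565)).items(): print(n,atz('scene0',u/6+205,v/6+190,dict(poise=133,ptr=80,foot=10)[n]))
for n,(u,v) in dict(bottle=(735,230),spice=(565,248)).items(): print(n,atz('scene0',(u-480)/4+210,v/4+105,106))
s=ctrl.read_state();print(R.from_quat(s['orientation']).as_matrix().round(3))
E
```

```text
lid (array([456.59352649, 351.93181481, 115.90435426]), [2.842177788455493, 2.8421777884557047]) [458.16844637 350.40863843 121.        ] [443.65340789 349.03507543 121.        ]
[[ 535. -114.  208.]
 [ 659. -133.  208.]
 [ 632. -329.  208.]
 [ 508. -311.  208.]] [ 583.53158967 -221.88168704  208.        ]
[np.float64(126.0), np.float64(198.0), np.float64(125.0), np.float64(200.0)]
yaw of scale y from world y -7.889025644045363
poise [ 500.28565855 -159.55975352  133.        ]
ptr [ 510.13115895 -385.47200195   80.        ]
foot [ 479.35547634 -395.10798135   10.        ]
bottle [626.83155844 178.95843176 106.        ]
spice [446.33247437 123.8283048  106.        ]
[[ 0.926  0.377 -0.   ]
 [ 0.377 -0.926  0.001]
 [ 0.    -0.001 -1.   ]]
```

```bash
cat >> h.py <<'E'
def plan(target,phi,start=None,yaw=True):
    """greedy list of calls: normalised tool shift + turn (max 1 each)"""
    s=ctrl.read_state();M=R.from_quat(s['orientation']).as_matrix()
    p=np.array(s['eef_pos']) if start is None else np.array(start[:3],float)
    f=np.degrees(np.arctan2(M[1,1],M[0,1])) if start is None else start[3]
    print('at',p.round(1),'phi',round(f,2),'t',s['t'])
    for _ in range(15):
        e=np.array(target)-p; c,sn=np.cos(np.radians(f)),np.sin(np.radians(f))
        A=np.array([[-sn,c,0],[c,sn,0],[0,0,-1]])
        d=A@e; m=max(1,np.abs(d).max()/100); d=d/m
        t=np.clip((phi-f+180)%360-180,-30,30)
        print((d/100).round(3),round(-t/30,3),end=' ');p=p+A.T@d;f+=t;print('->',p.round(),round(f,1))
        if m==1 and abs((phi-f+180)%360-180)<.1: break
E
python3 - <<'E'
from h import *
for n,(u,v) in dict(orange=(519,94),purple=(610,39)).items(): print(n,atz('scene0',(u-480)/4+210,v/4+105,121))
print('raise');plan([380,-130,330],-68)
plan([420,330,270],45,[380,-130,330,-68])
E
```

```text
orange [351.617892   342.92228852 121.        ]
purple [440.45842753 455.04545152 121.        ]
raise
at [ 207.4 -509.1  205. ] phi -67.84 t 0.1
[ 1.    -0.944 -0.413] 0.005 -> [ 264. -384.  246.] -68.0
[ 1.    -0.95  -0.414] -0.0 -> [ 322. -258.  288.] -68.0
[ 1.    -0.95  -0.414] -0.0 -> [ 379. -133.  329.] -68.0
[ 0.023 -0.022 -0.01 ] -0.0 -> [ 380. -130.  330.] -68.0
at [ 380. -130.  330.] phi -68 t 0.1
[ 0.509 -1.     0.146] -1.0 -> [390. -18. 315.] -38
[ 1.    -0.65   0.155] -1.0 -> [400. 101. 300.] -8
[ 1.    -0.053  0.13 ] -1.0 -> [409. 200. 287.] 22
[1.    0.509 0.146] -0.767 -> [418. 312. 272.] 45
[0.115 0.137 0.023] 0.0 -> [420. 330. 270.] 45
```

Emit:
{"method": "apply_moves", "body": {
  "rows": [
    [[94, 0.1, -0.095, -0.041, 0], [94, 0.2, -0.19, -0.083, 0], [94, 0.3, -0.285, -0.124, 0], [94, 0.4, -0.38, -0.166, 0], [94, 0.5, -0.475, -0.207, 0], [94, 0.6, -0.57, -0.249, 0], [94, 0.7, -0.665, -0.29, 0], [94, 0.8, -0.76, -0.332, 0], [94, 0.9, -0.855, -0.373, 0], [94, 1, -0.95, -0.414, 0]]
  ]
}}

```text
t: 1.1
eef_pos: [264.7, -382.6, 247.2]
orientation: [0.981, 0.192, 0.0, 0.0]
contact_force: [0.8, 0.6, 0.2]
width: 1.001
gripper_force: 0.0
```

Emit:
{"method": "apply_moves", "body": {
  "rows": [
    [[94, 0.1, -0.095, -0.041, 0], [94, 0.2, -0.19, -0.083, 0], [94, 0.3, -0.285, -0.124, 0], [94, 0.4, -0.38, -0.166, 0], [94, 0.5, -0.475, -0.207, 0], [94, 0.6, -0.57, -0.249, 0], [94, 0.7, -0.665, -0.29, 0], [94, 0.8, -0.76, -0.332, 0], [94, 0.9, -0.855, -0.373, 0], [94, 1, -0.95, -0.414, 0]]
  ]
}}

```text
t: 2.1
eef_pos: [321.4, -256.9, 288.6]
orientation: [0.981, 0.192, 0.0, 0.0]
contact_force: [0.7, 0.1, 0.2]
width: 0.999
gripper_force: 0.0
```

Emit:
{"method": "apply_moves", "body": {
  "rows": [
    [[94, 0.1, -0.095, -0.041, 0], [94, 0.2, -0.19, -0.083, 0], [94, 0.3, -0.285, -0.124, 0], [94, 0.4, -0.38, -0.166, 0], [94, 0.5, -0.475, -0.207, 0], [94, 0.6, -0.57, -0.249, 0], [94, 0.7, -0.665, -0.29, 0], [94, 0.8, -0.76, -0.332, 0], [94, 0.9, -0.855, -0.373, 0], [94, 1, -0.95, -0.414, 0]]
  ]
}}

```text
t: 3.1
eef_pos: [378.0, -131.1, 330.0]
orientation: [0.981, 0.192, 0.0, -0.0]
contact_force: [0.4, -0.3, 0.9]
width: 1.001
gripper_force: 0.0
```

```bash
python3 - <<'E'
from h import *
d=snap('wrist','wrist1')
plan([420,330,270],45)
E
```

```text
at [ 378.6 -130.1  330.6] phi -67.8 t 3.15
[ 0.517 -1.     0.148] -1.0 -> [389. -18. 316.] -37.8
[ 1.    -0.641  0.156] -1.0 -> [399. 100. 300.] -7.8
[ 1.    -0.046  0.131] -1.0 -> [408. 200. 287.] 22.2
[1.    0.517 0.148] -0.76 -> [418. 312. 272.] 45.0
[0.115 0.138 0.024] -0.0 -> [420. 330. 270.] 45.0
```

Emit:
{"method": "apply_moves", "body": {
  "rows": [
    [[94, 0.052, -0.1, 0.015, -0.1], [94, 0.103, -0.2, 0.03, -0.2], [94, 0.155, -0.3, 0.044, -0.3], [94, 0.207, -0.4, 0.059, -0.4], [94, 0.259, -0.5, 0.074, -0.5], [94, 0.31, -0.6, 0.089, -0.6], [94, 0.362, -0.7, 0.104, -0.7], [94, 0.414, -0.8, 0.118, -0.8], [94, 0.465, -0.9, 0.133, -0.9], [94, 0.517, -1, 0.148, -1]]
  ]
}}

```text
t: 4.15
eef_pos: [388.0, -19.2, 314.7]
orientation: [0.897, 0.442, -0.0, -0.0]
contact_force: [0.1, 0.4, 0.7]
width: 0.999
gripper_force: 0.0
```

Emit:
{"method": "apply_moves", "body": {
  "rows": [
    [[94, 0.1, -0.064, 0.016, -0.1], [94, 0.2, -0.128, 0.031, -0.2], [94, 0.3, -0.192, 0.047, -0.3], [94, 0.4, -0.256, 0.062, -0.4], [94, 0.5, -0.32, 0.078, -0.5], [94, 0.6, -0.385, 0.094, -0.6], [94, 0.7, -0.449, 0.109, -0.7], [94, 0.8, -0.513, 0.125, -0.8], [94, 0.9, -0.577, 0.14, -0.9], [94, 1, -0.641, 0.156, -1]]
  ]
}}

```text
t: 5.15
eef_pos: [398.7, 99.2, 299.1]
orientation: [0.752, 0.659, 0.0, 0.0]
contact_force: [-0.3, -0.7, -0.2]
width: 1.0
gripper_force: 0.0
```

Emit:
{"method": "apply_moves", "body": {
  "rows": [
    [[94, 0.1, -0.005, 0.013, -0.1], [94, 0.2, -0.009, 0.026, -0.2], [94, 0.3, -0.014, 0.039, -0.3], [94, 0.4, -0.018, 0.052, -0.4], [94, 0.5, -0.023, 0.066, -0.5], [94, 0.6, -0.028, 0.079, -0.6], [94, 0.7, -0.032, 0.092, -0.7], [94, 0.8, -0.037, 0.105, -0.8], [94, 0.9, -0.041, 0.118, -0.9], [94, 1, -0.046, 0.131, -1]]
  ]
}}

```text
t: 6.15
eef_pos: [407.8, 198.7, 286.0]
orientation: [0.556, 0.831, -0.0, -0.0]
contact_force: [0.6, -0.7, -0.4]
width: 1.0
gripper_force: 0.0
```

Emit:
{"method": "apply_moves", "body": {
  "rows": [
    [[94, 0.1, 0.052, 0.015, -0.076], [94, 0.2, 0.103, 0.03, -0.152], [94, 0.3, 0.155, 0.044, -0.228], [94, 0.4, 0.207, 0.059, -0.304], [94, 0.5, 0.259, 0.074, -0.38], [94, 0.6, 0.31, 0.089, -0.456], [94, 0.7, 0.362, 0.104, -0.532], [94, 0.8, 0.414, 0.118, -0.608], [94, 0.9, 0.465, 0.133, -0.684], [94, 1, 0.517, 0.148, -0.76]]
  ]
}}

```text
t: 7.15
eef_pos: [418.0, 310.9, 271.2]
orientation: [0.381, 0.924, -0.0, -0.0]
contact_force: [0.2, -0.3, 0.1]
width: 1.002
gripper_force: 0.0
```

```bash
python3 - <<'E'
from h import *
d=snap('wrist','wrist2')
a=cv2.imread('pics/wrist1.png');b=cv2.imread('pics/wrist2.png')
for f in('wrist1','wrist2'):
    z=np.load(f'pics/{f}.npz');print(z['origin'],z['intrinsics'].round(1).tolist())
cv2.imwrite('pics/w12.png',cv2.resize(np.vstack([a,b]),(400,600),interpolation=cv2.INTER_AREA))
cv2.imwrite('pics/w2b.png',cv2.resize(b,(800,600),interpolation=cv2.INTER_CUBIC))
plan([450,351,250],45)
E
```

```text
[ 447.87617271 -102.75062791  508.42825616] [[297.3, 0.0, 256.1], [0.0, 297.3, 185.9], [0.0, 0.0, 1.0]]
[365.11073726 363.90853672 449.63057679] [[297.3, 0.0, 256.1], [0.0, 297.3, 185.9], [0.0, 0.0, 1.0]]
at [417.9 311.9 270.8] phi 45.32 t 7.2
[0.047 0.503 0.208] 0.011 -> [450. 351. 250.] 45.0
```

View pics/w2b.png

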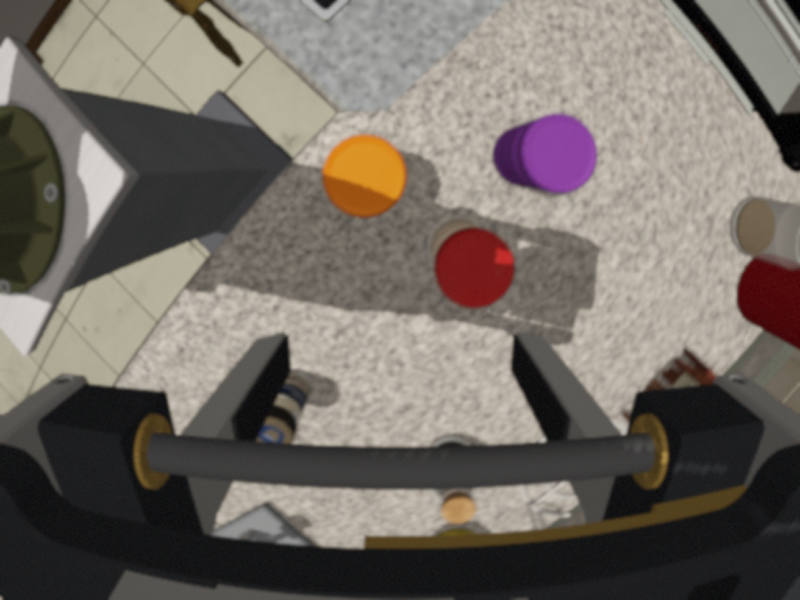

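The wrist view shows the red lid centred at (475,268), clear of the orange (365,175) and purple (558,152) jars, with the fingers at left and right below it.

```bash
python3 - <<'E'
from h import *
p=atz('wrist2',475*.64,268*.64,121);print(p)
a=cv2.imread('pics/wrist1.png');cv2.imwrite('pics/w1b.png',cv2.resize(a,(800,600),interpolation=cv2.INTER_CUBIC))
plan([p[0],p[1],170.8],45.32)
plan([p[0],p[1],72],45.32,[p[0],p[1],170.8,45.32])
E
```

```text
[454.0919823  352.76875712 121.        ]
at [417.9 311.9 270.8] phi 45.32 t 7.2
[0.03  0.545 1.   ] -0.0 -> [454. 353. 171.] 45.3
at [454.1 352.8 170.8] phi 45.32 t 7.2
[0.    0.    0.988] -0.0 -> [454. 353.  72.] 45.3
```

View pics/w1b.png

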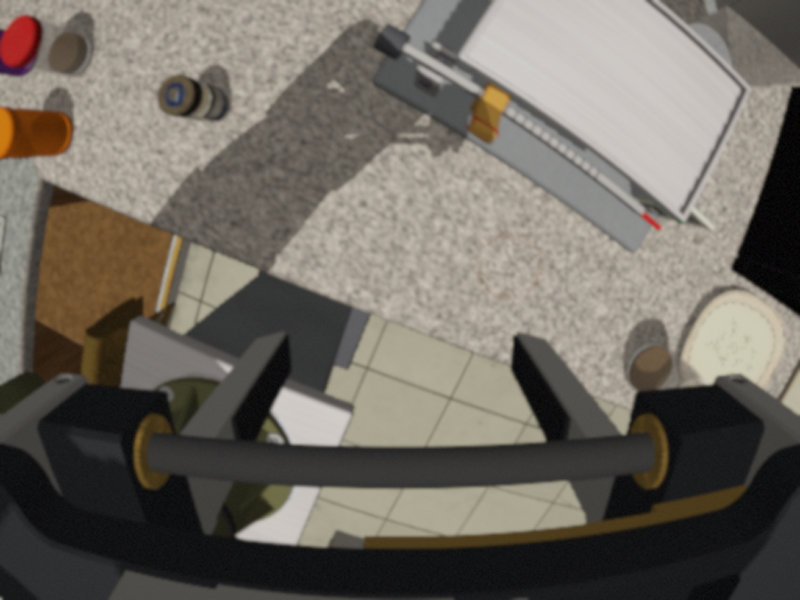

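The wrist view from the first stop shows the scale: brass poise tab with its end near (481,131), pointer tip at (657,226), front-right plate corner (683,219), front-left about (462,52) and rear-right (748,90).

```bash
python3 - <<'E'
from h import *
k=.64
f=lambda u,v,z:atz('wrist1',u*k,v*k,z)
fr,fl,rr=f(683,219,208),f(462,52,208),f(748,90,208)
for n,p in dict(fr=fr,fl=fl,rr=rr,tabend=f(481,131,134),ptr=f(657,226,80),knob=f(390,40,80),foot=f(635,249,8)).items():print(n,p.round(1))
print(np.linalg.norm(fr-rr))
print('yaw',np.degrees(np.arctan2(-(fl-fr)[0],(fl-fr)[1])), np.degrees(np.arctan2((rr-fr)[1],(rr-fr)[0])))
E
```

```text
fr [ 503.1 -305.7  208. ]
fl [ 535.5 -109.8  208. ]
rr [ 627.4 -324.1  208. ]
tabend [ 502.1 -150.4  134. ]
ptr [ 505.6 -364.8   80. ]
knob [557.7 -47.7  80. ]
foot [ 477.4 -393.     8. ]
125.664402144332
yaw -9.375598965589093 -8.408269525506022
```

Emit:
{"method": "apply_moves", "body": {
  "rows": [
    [[94, 0.003, 0.055, 0.1, 0], [94, 0.006, 0.11, 0.2, 0], [94, 0.009, 0.165, 0.3, 0], [94, 0.012, 0.22, 0.4, 0], [94, 0.015, 0.27, 0.5, 0], [94, 0.02, 0.33, 0.6, 0], [94, 0.025, 0.4, 0.7, 0], [94, 0.03, 0.47, 0.8, 0], [94, 0.03, 0.54, 0.9, 0], [94, 0.03, 0.545, 1, 0]]
  ]
}}

```text
t: 8.2
eef_pos: [454.8, 351.1, 170.3]
orientation: [0.383, 0.924, -0.0, -0.0]
contact_force: [0.4, 0.6, 0.2]
width: 0.999
gripper_force: 0.0
```

Emit:
{"method": "apply_moves", "body": {
  "rows": [
    [[94, 0, 0, 0.15, 0], [94, 0, 0, 0.3, 0], [94, 0, 0, 0.45, 0], [94, 0, 0, 0.6, 0], [94, 0, 0, 0.75, 0], [94, 0, 0, 0.9, 0], [94, 0, 0, 0.98, 0], [50, 0, 0, 0.98, 0], [50, 0, 0, 0.98, 0], [50, 0, 0, 0.98, 0]]
  ]
}}

```text
t: 9.2
eef_pos: [454.7, 350.9, 74.1]
orientation: [0.383, 0.924, 0.001, 0.0]
contact_force: [-0.2, 0.2, -0.2]
width: 0.779
gripper_force: 0.0
```

```bash
python3 - <<'E'
from h import *
s=ctrl.read_state();print(s['width'],s['gripper_force'],s['contact_force'],s['t'],s['eef_pos'])
E
```

```text
0.7792907328805418 0.0 [-0.16819866  0.23689312 -0.15137856] 9.2 [454.69450812 350.85035833  74.09158177]
```

Emit:
{"method": "apply_moves", "body": {
  "rows": [
    [[50, 0, 0, 0, 0], [50, 0, 0, 0, 0], [50, 0, 0, 0, 0], [50, 0, 0, 0, 0], [50, 0, 0, 0, 0], [50, 0, 0, 0, 0], [50, 0, 0, -0.02, 0], [50, 0, 0, -0.05, 0], [50, 0, 0, -0.1, 0], [50, 0, 0, -0.15, 0]]
  ]
}}

```text
t: 10.2
eef_pos: [454.2, 350.5, 88.6]
orientation: [0.383, 0.924, -0.0, -0.0]
contact_force: [0.1, 0.3, -2.4]
width: 0.628
gripper_force: 30.0
```

```bash
python3 - <<'E'
from h import *
s=ctrl.read_state();print(s['width'],s['gripper_force'],s['contact_force'],s['t'],s['eef_pos'])
plan([454,352,288],45)
plan([500,50,340],60,[454,352,288,45])
plan([593,-220,320],82,[500,50,340,60])
E
```

```text
0.6279218818734039 29.99936941807391 [ 0.06255768  0.31200806 -2.39841141] 10.2 [454.20923479 350.51215294  88.55772805]
at [454.2 350.5  88.6] phi 44.96 t 10.2
[ 0.006  0.005 -1.   ] -0.001 -> [454. 351. 189.] 45.0
[ 0.006  0.005 -0.994] -0.0 -> [454. 352. 288.] 45.0
at [454. 352. 288.] phi 45 t 10.2
[-1.    -0.736 -0.211] -0.5 -> [473. 229. 309.] 60
[-0.8   -1.    -0.218] 0.0 -> [492. 103. 331.] 60
[-0.333 -0.416 -0.091] 0.0 -> [500.  50. 340.] 60
at [500.  50. 340.] phi 60 t 10.2
[-1.    -0.869  0.093] -0.733 -> [543. -75. 331.] 82
[-0.51  -1.     0.079] 0.0 -> [ 580. -181.  323.] 82
[-0.185 -0.364  0.029] 0.0 -> [ 593. -220.  320.] 82
```

Emit:
{"method": "apply_moves", "body": {
  "rows": [
    [[50, 0, 0, -0.08, 0], [50, 0, 0, -0.18, 0], [50, 0, 0, -0.3, 0], [50, 0, 0, -0.42, 0], [50, 0, 0, -0.54, 0], [50, 0, 0, -0.66, 0], [50, 0, 0, -0.78, 0], [50, 0, 0, -0.88, 0], [50, 0, 0, -0.95, 0], [50, 0, 0, -1, 0]]
  ]
}}

```text
t: 11.2
eef_pos: [454.4, 350.7, 189.0]
orientation: [0.383, 0.924, 0.0, 0.0]
contact_force: [-0.3, -0.3, -3.0]
width: 0.627
gripper_force: 30.0
```

Emit:
{"method": "apply_moves", "body": {
  "rows": [
    [[50, -0.06, -0.04, -0.08, -0.03], [50, -0.16, -0.12, -0.18, -0.08], [50, -0.28, -0.2, -0.3, -0.14], [50, -0.4, -0.29, -0.42, -0.2], [50, -0.52, -0.38, -0.54, -0.26], [50, -0.64, -0.47, -0.66, -0.32], [50, -0.76, -0.56, -0.78, -0.38], [50, -0.86, -0.63, -0.88, -0.43], [50, -0.94, -0.69, -0.95, -0.47], [50, -1, -0.736, -1, -0.5]]
  ]
}}

```text
t: 12.2
eef_pos: [473.0, 226.8, 289.0]
orientation: [0.259, 0.966, 0.0, 0.0]
contact_force: [-0.1, -0.0, -3.2]
width: 0.628
gripper_force: 30.0
```

```bash
python3 - <<'E'
from h import *
s=ctrl.read_state();print(s['width'],s['contact_force'])
plan([593,-220,330],82)
E
```

```text
0.6276187678667877 [-0.09508439 -0.02383734 -3.21065585]
at [473.  226.8 289. ] phi 60.02 t 12.2
[-1.    -1.    -0.125] -0.733 -> [510.  90. 302.] 82.0
[-0.425 -1.    -0.096] -0.0 -> [538. -15. 311.] 82.0
[-0.425 -1.    -0.096] -0.0 -> [ 566. -120.  321.] 82.0
[-0.407 -0.957 -0.092] -0.0 -> [ 593. -220.  330.] 82.0
```

Emit:
{"method": "apply_moves", "body": {
  "rows": [
    [[50, -0.07, -0.07, -0.03, -0.05], [50, -0.17, -0.17, -0.06, -0.12], [50, -0.28, -0.28, -0.1, -0.2], [50, -0.4, -0.4, -0.14, -0.29], [50, -0.52, -0.52, -0.18, -0.38], [50, -0.64, -0.64, -0.22, -0.47], [50, -0.76, -0.76, -0.26, -0.56], [50, -0.86, -0.86, -0.3, -0.64], [50, -0.94, -0.94, -0.34, -0.7], [50, -1, -1, -0.4, -0.733]]
  ]
}}

```text
t: 13.2
eef_pos: [509.4, 90.3, 328.2]
orientation: [0.07, 0.998, -0.0, -0.0]
contact_force: [-0.1, 0.8, -3.2]
width: 0.634
gripper_force: 30.0
```

Emit:
{"method": "apply_moves", "body": {
  "rows": [
    [[50, -0.04, -0.1, 0, 0], [50, -0.085, -0.2, 0, 0], [50, -0.13, -0.3, 0, 0], [50, -0.17, -0.4, 0, 0], [50, -0.21, -0.5, 0, 0], [50, -0.255, -0.6, 0, 0], [50, -0.3, -0.7, 0, 0], [50, -0.34, -0.8, 0, 0], [50, -0.38, -0.9, 0, 0], [50, -0.425, -1, 0, 0]]
  ]
}}

```text
t: 14.2
eef_pos: [537.7, -14.6, 328.4]
orientation: [0.07, 0.998, 0.0, 0.0]
contact_force: [-0.1, 0.1, -3.0]
width: 0.627
gripper_force: 30.0
```

Emit:
{"method": "apply_moves", "body": {
  "rows": [
    [[50, -0.04, -0.1, 0, 0], [50, -0.085, -0.2, 0, 0], [50, -0.13, -0.3, 0, 0], [50, -0.17, -0.4, 0, 0], [50, -0.21, -0.5, 0, 0], [50, -0.255, -0.6, 0, 0], [50, -0.3, -0.7, 0, 0], [50, -0.34, -0.8, 0, 0], [50, -0.38, -0.9, 0, 0], [50, -0.425, -1, 0, 0]]
  ]
}}

```text
t: 15.2
eef_pos: [565.8, -119.6, 328.4]
orientation: [0.07, 0.998, 0.0, 0.0]
contact_force: [0.4, -0.2, -2.1]
width: 0.63
gripper_force: 30.0
```

Emit:
{"method": "apply_moves", "body": {
  "rows": [
    [[50, -0.04, -0.1, 0, 0], [50, -0.085, -0.2, 0, 0], [50, -0.13, -0.31, 0, 0], [50, -0.18, -0.42, 0, 0], [50, -0.23, -0.53, 0, 0], [50, -0.28, -0.64, 0, 0], [50, -0.32, -0.74, 0, 0], [50, -0.36, -0.83, 0, 0], [50, -0.39, -0.91, 0, 0], [50, -0.407, -0.957, 0, 0]]
  ]
}}

```text
t: 16.2
eef_pos: [592.6, -219.9, 328.2]
orientation: [0.07, 0.998, 0.0, -0.0]
contact_force: [0.1, -0.1, -2.9]
width: 0.624
gripper_force: 30.0
```

```bash
python3 - <<'E'
from h import *
s=ctrl.read_state();print(s['width'],s['contact_force'])
snap('scene','scene2')
a=cv2.imread('pics/scene2.png')
cv2.imwrite('pics/s2b.png',cv2.resize(a[170:300,180:340],None,fx=5,fy=4.6,interpolation=cv2.INTER_CUBIC)[:598])
plan([593,-220,272],82)
E
```

```text
0.6236167480420219 [ 0.11077253 -0.06595718 -2.87852336]
at [ 592.6 -220.3  328.1] phi 81.91 t 16.25
[-0.003  0.004  0.561] -0.003 -> [ 593. -220.  272.] 82.0
```

View pics/s2b.png

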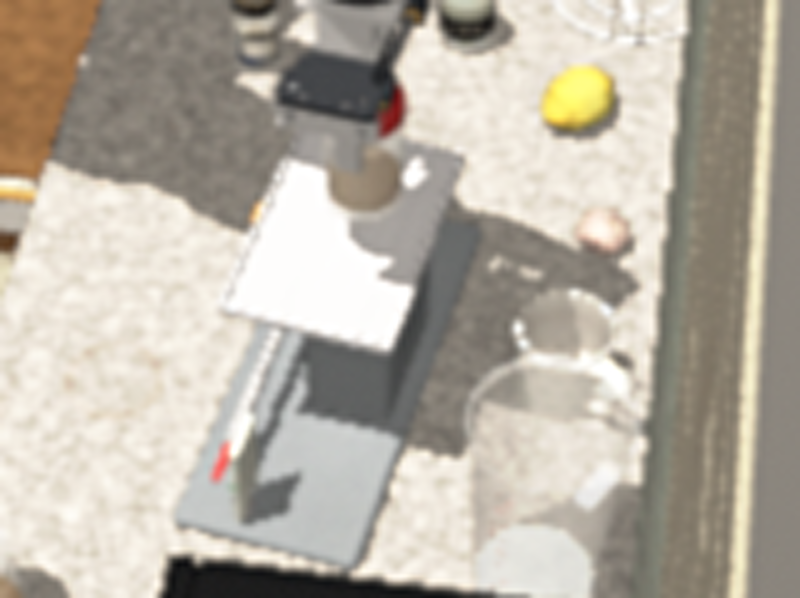

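The picture shows the jar held over the plate, foot near (367,195), as expected for 55 mm above the face.

Emit:
{"method": "apply_moves", "body": {
  "rows": [
    [[50, 0, 0, 0.06, 0], [50, 0, 0, 0.13, 0], [50, 0, 0, 0.2, 0], [50, 0, 0, 0.27, 0], [50, 0, 0, 0.34, 0], [50, 0, 0, 0.4, 0], [50, 0, 0, 0.44, 0], [50, 0, 0, 0.47, 0], [50, 0, 0, 0.49, 0], [50, 0, 0, 0.5, 0]]
  ]
}}

```text
t: 17.25
eef_pos: [592.5, -219.2, 278.3]
orientation: [0.07, 0.998, 0.0, 0.0]
contact_force: [-0.1, 0.4, -4.3]
width: 0.629
gripper_force: 30.0
```

Emit:
{"method": "apply_moves", "body": {
  "rows": [
    [[50, 0, 0, 0.01, 0], [50, 0, 0, 0.02, 0], [50, 0, 0, 0.03, 0], [50, 0, 0, 0.04, 0], [50, 0, 0, 0.05, 0], [50, 0, 0, 0.06, 0], [50, 0, 0, 0.07, 0], [50, 0, 0, 0.08, 0], [50, 0, 0, 0.085, 0], [50, 0, 0, 0.09, 0]]
  ]
}}

```text
t: 18.25
eef_pos: [592.5, -219.2, 269.3]
orientation: [0.07, 0.998, -0.0, 0.0]
contact_force: [0.2, -0.6, -2.2]
width: 0.628
gripper_force: 30.0
```

Emit:
{"method": "apply_moves", "body": {
  "rows": [
    [[50, 0, 0, 0.005, 0], [50, 0, 0, 0.01, 0], [50, 0, 0, 0.015, 0], [50, 0, 0, 0.02, 0], [50, 0, 0, 0.025, 0], [50, 0, 0, 0.03, 0], [50, 0, 0, 0.035, 0], [50, 0, 0, 0.04, 0], [50, 0, 0, 0.04, 0], [50, 0, 0, 0.04, 0]]
  ]
}}

```text
t: 19.25
eef_pos: [592.5, -219.2, 265.4]
orientation: [0.07, 0.998, -0.0, 0.0]
contact_force: [0.5, 0.0, -0.4]
width: 0.624
gripper_force: 30.0
```

Emit:
{"method": "apply_moves", "body": {
  "rows": [
    [[50, 0, 0, 0.004, 0], [50, 0, 0, 0.007, 0], [94, 0, 0, 0.007, 0], [94, 0, 0, 0.007, 0], [94, 0, 0, 0.007, 0], [94, 0, 0, 0.007, 0], [94, 0, 0, 0.007, 0], [94, 0, 0, 0.007, 0], [94, 0, 0, 0.007, 0], [94, 0, 0, 0.007, 0]]
  ]
}}

```text
t: 20.25
eef_pos: [592.5, -219.2, 264.7]
orientation: [0.07, 0.998, -0.0, 0.0]
contact_force: [-0.1, 0.1, -0.3]
width: 1.0
gripper_force: 0.0
```

Emit:
{"method": "apply_moves", "body": {
  "rows": [
    [[94, 0, 0, -0.06, 0], [94, 0, 0, -0.15, 0], [94, 0, 0, -0.27, 0], [94, 0, 0, -0.39, 0], [94, 0, 0, -0.51, 0], [94, 0, 0, -0.63, 0], [94, 0, 0, -0.75, 0], [94, 0, 0, -0.86, 0], [94, 0, 0, -0.95, 0], [94, 0, 0, -1, 0]]
  ]
}}

```text
t: 21.25
eef_pos: [592.6, -219.2, 365.6]
orientation: [0.07, 0.998, -0.0, 0.0]
contact_force: [-0.2, 0.4, 0.1]
width: 1.002
gripper_force: 0.0
```

```bash
python3 - <<'E'
from h import *
for y in(60,0): print(y,np.array([583.5,-219])+(-84)*np.array([.989,-.146])+56*np.array([.146,.989]))
plan([440,-125,340],81.6)
snap('wrist','wrist3');snap('scene','scene3')
a=cv2.imread('pics/scene3.png')[190:290,205:285];b=cv2.imread('pics/wrist3.png')
cv2.imwrite('pics/c3.png',np.hstack([cv2.resize(a,(320,400),interpolation=cv2.INTER_CUBIC),cv2.resize(b,(480,400))]))
E
```

```text
60 [ 508.6   -151.352]
0 [ 508.6   -151.352]
at [ 592.6 -219.2  365.6] phi 81.95 t 21.25
[1.    0.438 0.156] 0.012 -> [ 500. -162.  350.] 81.6
[0.644 0.277 0.1  ] -0.0 -> [ 440. -125.  340.] 81.6
```

View pics/c3.png

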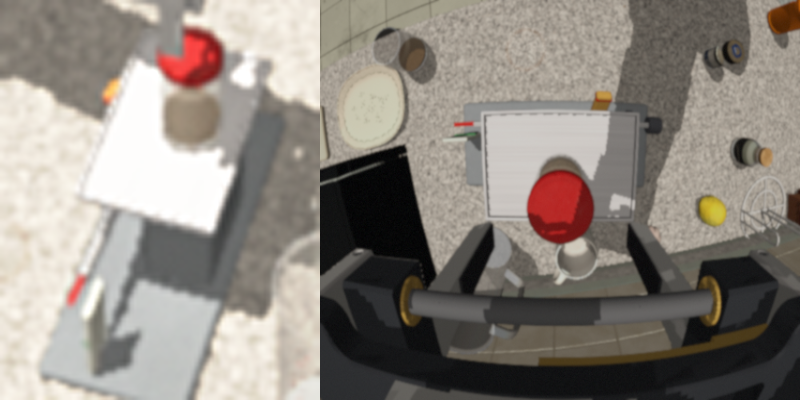

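The scene part shows the jar standing on the plate at (192,110) with the pointer end raised. The wrist part shows the plate edges square to the tool and the poise tab at (602,97).

```bash
python3 - <<'E'
from h import *
g=lambda u,v,z:atz('wrist3',(u-320)/.9375,v/1.0417,z)
print('tab',g(602,93,140),'plate f',g(485,113,200),g(638,113,200),'rear',g(485,219,200),g(636,218,200),'ptr',g(458,125,120))
a=cv2.imread('pics/wrist3.png');h=cv2.cvtColor(a,cv2.COLOR_BGR2HSV)
m=cv2.inRange(h,(8,120,90),(28,255,255))[80:120,270:330];ys,xs=np.nonzero(m);print(xs.min()+270,xs.max()+270,ys.min()+80,ys.max()+80)
c=(xs.min()+xs.max()+1)/2+270
print(atz('wrist3',c,ys.min()+80,142),atz('wrist3',xs.min()+270,90,140),atz('wrist3',xs.max()+271,90,140))
E
```

```text
tab [ 500.95886176 -145.20410913  140.        ] plate f [ 504.01062075 -301.22034584  200.        ] [ 530.50943807 -111.71153315  200.        ] rear [ 627.43800643 -325.69896925  200.        ] [ 654.46547598 -124.73521549  200.        ] ptr [ 508.90364303 -369.89173811  120.        ]
290 310 88 104
[ 499.27047224 -145.69183801  142.        ] [ 500.30709018 -159.94663669  140.        ] [ 503.40078034 -131.37907881  140.        ]
```

```bash
python3 - <<'E'
from h import *
plan([508,-147.5,340],81.6)
E
```

```text
at [ 592.6 -219.2  365.2] phi 81.95 t 21.35
[0.938 0.592 0.252] 0.012 -> [ 508. -148.  340.] 81.6
```

Emit:
{"method": "apply_moves", "body": {
  "rows": [
    [[94, 0.09, 0.06, 0, 0], [94, 0.19, 0.12, 0, 0], [94, 0.3, 0.19, 0, 0], [94, 0.42, 0.26, 0, 0], [94, 0.54, 0.34, 0.02, 0.012], [94, 0.66, 0.42, 0.05, 0.012], [94, 0.77, 0.49, 0.1, 0.012], [94, 0.86, 0.55, 0.15, 0.012], [94, 0.92, 0.58, 0.2, 0.012], [94, 0.938, 0.592, 0.252, 0.012]]
  ]
}}

```text
t: 22.35
eef_pos: [507.6, -147.2, 339.1]
orientation: [0.073, 0.997, -0.0, -0.0]
contact_force: [-0.5, -0.2, 0.3]
width: 1.001
gripper_force: 0.0
```

Emit:
{"method": "apply_moves", "body": {
  "rows": [
    [[94, 0, 0, 0.1, 0], [94, 0, 0, 0.2, 0], [94, 0, 0, 0.3, 0], [94, 0, 0, 0.4, 0], [94, 0, 0, 0.5, 0], [94, 0, 0, 0.6, 0], [94, 0, 0, 0.7, 0], [94, 0, 0, 0.8, 0], [94, 0, 0, 0.9, 0], [94, 0, 0, 1, 0]]
  ]
}}

```text
t: 23.35
eef_pos: [507.9, -147.4, 238.6]
orientation: [0.073, 0.997, -0.0, 0.0]
contact_force: [0.1, 0.4, 0.6]
width: 0.998
gripper_force: 0.0
```

```bash
python3 - <<'E'
from h import *
plan([508,-147.5,119],81.6)
snap('wrist','wrist4');a=cv2.imread('pics/wrist4.png')
cv2.imwrite('pics/w4b.png',cv2.resize(a,(800,600),interpolation=cv2.INTER_CUBIC))
E
```

```text
at [ 507.9 -147.4  238.6] phi 81.59 t 23.35
[-0.001 -0.     1.   ] -0.0 -> [ 508. -147.  139.] 81.6
[-0.    -0.     0.196] -0.0 -> [ 508. -148.  119.] 81.6
```

View pics/w4b.png

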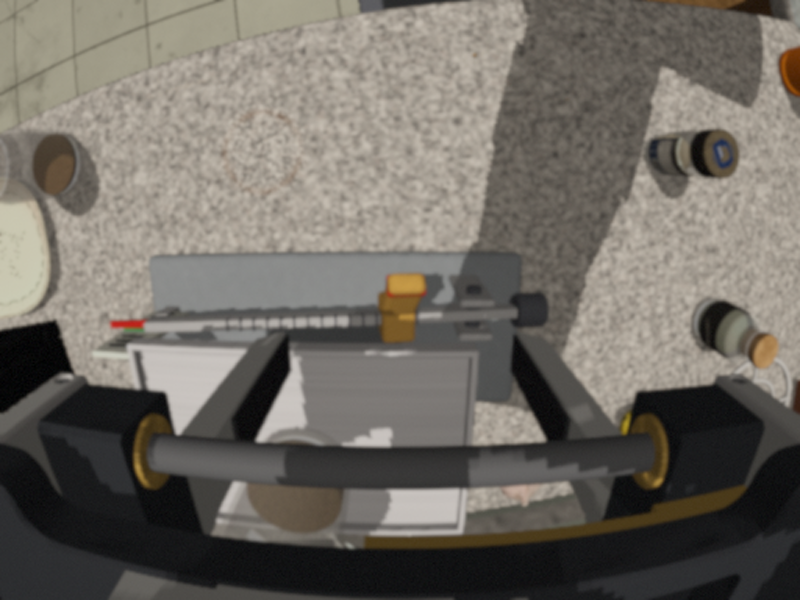

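The wrist view shows the tab centred between the fingers, its end at (405,283) against a finger midline of about 401, and the plate's front edge at row 345.

```bash
python3 - <<'E'
from h import *
print(atz('wrist4',405*.64,276*.64,142),atz('wrist4',405*.64,293*.64,136),'edge',atz('wrist4',390*.64,346*.64,200))
E
```

```text
[ 498.38862439 -142.76399044  142.        ] [ 510.63274875 -144.46933576  136.        ] edge [ 519.40954752 -154.01787634  200.        ]
```

Emit:
{"method": "apply_moves", "body": {
  "rows": [
    [[94, 0, 0, 0.1, 0], [94, 0, 0, 0.2, 0], [94, 0, 0, 0.3, 0], [94, 0, 0, 0.4, 0], [94, 0, 0, 0.5, 0], [94, 0, 0, 0.6, 0], [94, 0, 0, 0.7, 0], [94, 0, 0, 0.8, 0], [94, 0, 0, 0.9, 0], [94, 0, 0, 1, 0]]
  ]
}}

```text
t: 24.4
eef_pos: [507.9, -147.4, 138.6]
orientation: [0.073, 0.997, -0.0, 0.0]
contact_force: [0.2, -0.2, 1.1]
width: 1.0
gripper_force: 0.0
```

Emit:
{"method": "apply_moves", "body": {
  "rows": [
    [[94, 0.03, 0, 0.04, 0], [94, 0.03, 0, 0.09, 0], [94, 0.03, 0, 0.14, 0], [94, 0.03, 0, 0.19, 0], [15, 0.03, 0, 0.19, 0], [15, 0.03, 0, 0.19, 0], [15, 0.03, 0, 0.19, 0], [15, 0.03, 0, 0.19, 0], [15, 0.03, 0, 0.19, 0], [15, 0.03, 0, 0.19, 0]]
  ]
}}

```text
t: 25.4
eef_pos: [505.0, -147.0, 120.5]
orientation: [0.073, 0.997, -0.0, 0.0]
contact_force: [-0.7, 0.2, -0.7]
width: 0.527
gripper_force: 0.0
```

Emit:
{"method": "apply_moves", "body": {
  "rows": [
    [[15, 0, 0, 0, 0], [15, 0, 0, 0, 0], [15, 0, 0, 0, 0], [15, 0, 0, 0, 0], [15, 0, 0, 0, 0], [15, 0, 0, 0, 0], [15, 0, 0, 0, 0], [15, 0, 0, 0, 0], [15, 0, 0, 0, 0], [15, 0, 0, 0, 0]]
  ]
}}

```text
t: 26.4
eef_pos: [504.9, -146.9, 120.3]
orientation: [0.073, 0.997, 0.0, -0.0]
contact_force: [3.7, 1.3, -7.4]
width: 0.269
gripper_force: 29.5
```

Emit:
{"method": "apply_moves", "body": {
  "rows": [
    [[15, 0, -0.05, 0.005, 0], [15, 0, -0.15, 0.01, 0], [15, 0, -0.26, 0.015, 0], [15, 0, -0.37, 0.02, 0], [15, 0, -0.48, 0.025, 0], [15, 0, -0.59, 0.03, 0], [15, 0, -0.7, 0.035, 0], [15, 0, -0.8, 0.04, 0], [15, 0, -0.87, 0.04, 0], [15, 0, -0.9, 0.04, 0]]
  ]
}}

```text
t: 27.4
eef_pos: [491.6, -236.7, 116.4]
orientation: [0.074, 0.997, 0.0, -0.0]
contact_force: [-1.0, 3.3, 0.5]
width: 0.255
gripper_force: 29.8
```

Emit:
{"method": "apply_moves", "body": {
  "rows": [
    [[36, 0, 0, 0, 0], [36, 0, 0, 0, 0], [36, 0, 0, 0, 0], [36, 0, 0, 0, 0], [36, 0, 0, 0, 0], [36, 0, 0, 0, 0], [36, 0, 0, 0, 0], [36, 0, 0, 0, 0], [36, 0, 0, 0, 0], [36, 0, 0, 0, 0]]
  ]
}}

```text
t: 28.4
eef_pos: [491.8, -236.0, 116.5]
orientation: [0.073, 0.997, 0.0, 0.0]
contact_force: [0.5, 0.9, -0.6]
width: 0.385
gripper_force: 0.0
```

Emit:
{"method": "apply_moves", "body": {
  "rows": [
    [[36, 0, 0, 0, 0], [36, 0, 0, 0, 0], [36, 0, 0, 0, 0], [36, 0, 0, 0, 0], [36, 0, 0, 0, 0], [36, 0, 0, 0, 0], [36, 0, 0, 0, 0], [36, 0, 0, 0, 0], [36, 0, 0, 0, 0], [36, 0, 0, 0, 0]]
  ]
}}

```text
t: 29.4
eef_pos: [491.8, -236.0, 116.5]
orientation: [0.073, 0.997, -0.0, 0.0]
contact_force: [-0.3, 0.4, -0.6]
width: 0.381
gripper_force: 0.0
```

```bash
cat >> h.py <<'E'
def redtip(f):
    """red pointer pixels: scene view, window near the scale's pointer"""
    a=cv2.imread(f'pics/{f}.png')[240:295,205:255];h=cv2.cvtColor(a,cv2.COLOR_BGR2HSV)
    m=cv2.inRange(h,(0,120,90),(8,255,255))|cv2.inRange(h,(172,120,90),(180,255,255))
    ys,xs=np.nonzero(m);return (xs.mean()+205,ys.mean()+240,len(xs)) if len(xs) else None
E
python3 - <<'E'
from h import *
d1=snap('scene','scene4');snap('side','side4')
print([redtip(f) for f in('scene0','scene2','scene3','scene4')])
s=ctrl.read_state();print(s['eef_pos'],s['contact_force'],s['width'])
a=cv2.imread('pics/scene4.png')[190:290,205:285];b=cv2.imread('pics/side4.png')[120:260,280:380]
cv2.imwrite('pics/c4.png',np.hstack([cv2.resize(a,(400,500),interpolation=cv2.INTER_CUBIC),cv2.resize(b,(357,500),interpolation=cv2.INTER_CUBIC)]))
E
```

```text
[(np.float64(223.71428571428572), np.float64(270.7142857142857), 7), (np.float64(223.75), np.float64(270.375), 8), (np.float64(223.5), np.float64(262.0), 10), (np.float64(223.66666666666666), np.float64(270.1666666666667), 6)]
[ 491.79784504 -236.03308384  116.45157287] [0.22962193 0.24762096 0.42629708] 0.3820933822826919
```

View pics/c4.png

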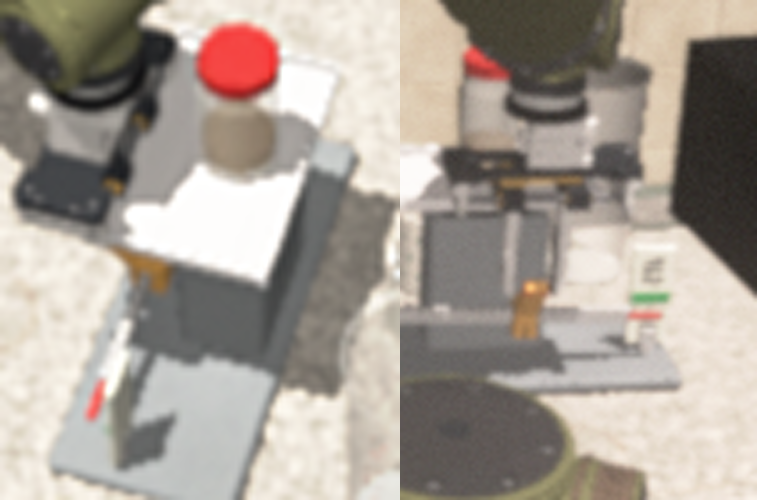

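The scene part shows the poise slid out, with the pointer about where it was when the plate was empty. The side part shows the red pointer at (645,316), just below the green band at (650,298); the pointer stands nearer the camera than the dial.

```bash
cat >> h.py <<'E'
def redc(f,win):
    x0,x1,y0,y1=win;a=cv2.imread(f'pics/{f}.png').astype(float)[y0:y1,x0:x1]
    w=np.clip(a[:,:,2]-np.maximum(a[:,:,1],a[:,:,0])-30,0,None);g=np.clip(a[:,:,1]-np.maximum(a[:,:,2],a[:,:,0])-25,0,None)
    Y,X=np.mgrid[y0:y1,x0:x1]
    return [( (X*k).sum()/k.sum(),(Y*k).sum()/k.sum(),k.sum()) if k.sum()>0 else None for k in(w,g)]
E
python3 - <<'E'
from h import *
for f in('scene0','scene2','scene3','scene4'): print(f,np.round(redc(f,(210,245,245,295))[0],2))
for f in('side0','side4'): print(f,redc(f,(338,360,185,225)))
# predicted side view of pointer end (15 mm red) & band, scale origin guess, at beam angles
c=np.array([583.5,-219])-np.array([.989,-.146])*7-np.array([.146,.989])*5
def W(x,y,z): q=c+x*np.array([.989,-.146])+y*np.array([.146,.989]); return [*q,z]
for b in(-.14,-.02,0,.02,.14):
    p=W(-35,115-275*np.cos(b),80+275*np.sin(b)); print(b,np.round(proj('side4',p),2),np.round(proj('scene4',p),2))
E
```

```text
scene0 [ 223.81  270.39 1301.  ]
scene2 [ 223.83  270.19 1399.  ]
scene3 [ 223.53  262.07 1419.  ]
scene4 [ 224.05  269.22 1410.  ]
side0 [(np.float64(348.290346907994), np.float64(208.96681749622925), np.float64(1326.0)), (np.float64(349.53971486761714), np.float64(202.81466395112017), np.float64(491.0))]
side4 [(np.float64(348.1274298056156), np.float64(207.86177105831533), np.float64(926.0)), (np.float64(349.5154004106776), np.float64(202.81519507186857), np.float64(487.0))]
-0.14 [349.22 213.3 ] [226.59 276.4 ]
-0.02 [350.85 205.22] [225.95 272.62]
0 [351.01 203.86] [225.88 271.89]
0.02 [351.15 202.49] [225.81 271.13]
0.14 [351.35 194.26] [225.63 265.97]
```

```bash
python3 - <<'E'
from h import *
for i in '04':
    s=redc('scene'+i,(210,245,245,295))[0];d=redc('side'+i,(338,360,185,225))[0]
    print(i,tri(('scene'+i,s[0],s[1]),('side'+i,d[0],d[1])))
s=redc('scene3',(210,245,245,295))[0];o,w=ray('scene3',s[0],s[1])
for z in (80,100,120):print(z,o+w*(z-o[2])/w[2])
g=redc('side4',(338,360,185,225))[1];print('green',atz('side4',g[0],g[1],80))
# wrist1: same initial state, pointer tip
print('w1 tip',tri(('wrist1',652*.64,222*.64),('side0',348.3,208.97)),tri(('wrist1',652*.64,222*.64),('scene0',223.8,270.4)))
E
```

```text
0 (array([ 507.13967734, -362.95984951,   66.32863267]), [0.4564235771363268, 0.4564235771362957])
4 (array([ 507.48799238, -361.31674366,   71.17252962]), [0.24243163966124545, 0.24243163966121806])
80 [ 501.16683333 -336.2558102    80.        ]
100 [ 504.47634889 -347.84861873  100.        ]
120 [ 507.78586445 -359.44142726  120.        ]
green [ 526.40244302 -374.01424752   80.        ]
w1 tip (array([ 508.5696278 , -364.16389543,   66.19004502]), [1.016271977771597, 1.0162719777715066]) (array([ 507.70010812, -364.32758687,   68.13393846]), [0.5613669201106992, 0.5613669201106515])
```

Triangulated, the red pointer stands at z = 71 mm (66 at the start, 119 at the upper stop), so the beam reads about -0.03. The poise has to go back about 6 mm.

Emit:
{"method": "apply_moves", "body": {
  "rows": [
    [[15, 0, 0, 0, 0], [15, 0, 0, 0, 0], [15, 0, 0, 0, 0], [15, 0, 0, 0, 0], [15, 0, 0, 0, 0], [15, 0, 0, 0, 0], [15, 0, 0.015, 0, 0], [15, 0, 0.03, 0, 0], [15, 0, 0.045, 0, 0], [15, 0, 0.06, 0, 0]]
  ]
}}

```text
t: 30.5
eef_pos: [492.7, -229.9, 116.5]
orientation: [0.073, 0.997, 0.0, 0.0]
contact_force: [-2.1, -1.4, 2.1]
width: 0.251
gripper_force: 30.0
```

Emit:
{"method": "apply_moves", "body": {
  "rows": [
    [[15, 0, 0, 0, 0], [15, 0, 0, 0, 0], [36, 0, 0, 0, 0], [36, 0, 0, 0, 0], [36, 0, 0, 0, 0], [36, 0, 0, 0, 0], [36, 0, 0, 0, 0], [36, 0, 0, 0, 0], [36, 0, 0, 0, 0], [36, 0, 0, 0, 0]]
  ]
}}

```text
t: 31.5
eef_pos: [492.7, -230.1, 116.4]
orientation: [0.073, 0.997, 0.0, 0.0]
contact_force: [0.6, -0.5, -0.2]
width: 0.384
gripper_force: 0.0
```

Emit:
{"method": "apply_moves", "body": {
  "rows": [
    [[50, 0, 0, 0, 0], [60, 0, 0, 0, 0], [60, 0, 0, 0, 0], [60, 0, 0, 0, 0], [60, 0, 0, 0, 0], [60, 0, 0, 0, 0], [60, 0, 0, 0, 0], [60, 0, 0, 0, 0], [60, 0, 0, 0, 0], [60, 0, 0, 0, 0]]
  ]
}}

```text
t: 32.5
eef_pos: [492.7, -230.1, 116.5]
orientation: [0.073, 0.997, -0.0, 0.0]
contact_force: [-0.9, 0.3, 0.7]
width: 0.64
gripper_force: 0.0
```

```bash
cat >> h.py <<'E'
def reading(i):
    snap('scene','scene'+i);snap('side','side'+i)
    s=redc('scene'+i,(210,245,245,295))[0];d=redc('side'+i,(338,360,185,225))[0]
    print(np.round(s,2),np.round(d,2));x,r=tri(('scene'+i,s[0],s[1]),('side'+i,d[0],d[1]));print(x.round(1),r,'beam',(x[2]-80)/278)
E
python3 - <<'E'
from h import *
reading('5');s=ctrl.read_state();print(s['t'],s['eef_pos'],s['contact_force'],s['width'])
E
```

```text
[ 223.68  267.55 1428.  ] [349.05 204.34 918.  ]
[ 506.9 -362.8   85.6] [0.4811393854217119, 0.4811393854215266] beam 0.01999810265236907
32.6 [ 492.6645059  -230.10376838  116.44458069] [-0.86295105  0.13846627 -0.4822357 ] 0.6362058723510283
```

Emit:
{"method": "apply_moves", "body": {
  "rows": [
    [[15, 0, 0, 0, 0], [15, 0, 0, 0, 0], [15, 0, 0, 0, 0], [15, 0, 0, 0, 0], [15, 0, 0, 0, 0], [15, 0, 0, 0, 0], [15, 0, 0, 0, 0], [15, 0, -0.01, 0, 0], [15, 0, -0.02, 0, 0], [15, 0, -0.027, 0, 0]]
  ]
}}

```text
t: 33.6
eef_pos: [492.2, -232.8, 116.4]
orientation: [0.073, 0.997, 0.0, -0.0]
contact_force: [0.5, 2.3, -2.2]
width: 0.253
gripper_force: 30.0
```

Emit:
{"method": "apply_moves", "body": {
  "rows": [
    [[15, 0, 0, 0, 0], [15, 0, 0, 0, 0], [36, 0, 0, 0, 0], [36, 0, 0, 0, 0], [36, 0, 0, 0, 0], [60, 0, 0, 0, 0], [60, 0, 0, 0, 0], [60, 0, 0, 0, 0], [60, 0, 0, 0, 0], [60, 0, 0, 0, 0]]
  ]
}}

```text
t: 34.6
eef_pos: [492.3, -232.8, 116.5]
orientation: [0.073, 0.997, 0.0, -0.0]
contact_force: [0.3, -0.1, 0.3]
width: 0.64
gripper_force: 0.0
```

Emit:
{"method": "apply_moves", "body": {
  "rows": [
    [[60, 0, 0, 0, 0], [60, 0, 0, 0, 0], [60, 0, 0, 0, 0], [60, 0, 0, 0, 0], [60, 0, 0, 0, 0], [60, 0, 0, 0, 0], [60, 0, 0, 0, 0], [60, 0, 0, 0, 0], [60, 0, 0, 0, 0], [60, 0, 0, 0, 0]]
  ]
}}

```text
t: 35.6
eef_pos: [492.3, -232.7, 116.4]
orientation: [0.073, 0.997, -0.0, 0.0]
contact_force: [0.1, -0.3, -0.3]
width: 0.639
gripper_force: 0.0
```

```bash
python3 - <<'E'
from h import *
reading('6');s=ctrl.read_state();print(s['t'],s['eef_pos'],s['contact_force'],s['width'])
E
```

```text
[ 223.86  268.48 1383.  ] [ 348.99  206.26 1200.  ]
[ 506.9 -362.9   78.1] [0.9758318786285917, 0.9758318786284378] beam -0.006714198628065443
35.7 [ 492.29145388 -232.76025675  116.44420748] [ 0.13321298 -0.24123023 -1.00693986] 0.6392566576552948
```

Emit:
{"method": "apply_moves", "body": {
  "rows": [
    [[15, 0, 0, 0, 0], [15, 0, 0, 0, 0], [15, 0, 0, 0, 0], [15, 0, 0, 0, 0], [15, 0, 0, 0, 0], [15, 0, 0, 0, 0], [15, 0, 0, 0, 0], [15, 0, 0.005, 0, 0], [15, 0, 0.01, 0, 0], [15, 0, 0.01, 0, 0]]
  ]
}}

```text
t: 36.7
eef_pos: [492.4, -231.8, 116.5]
orientation: [0.073, 0.997, -0.0, 0.0]
contact_force: [-0.6, -2.9, 2.3]
width: 0.252
gripper_force: 30.0
```

Emit:
{"method": "apply_moves", "body": {
  "rows": [
    [[15, 0, 0, 0, 0], [15, 0, 0, 0, 0], [36, 0, 0, 0, 0], [36, 0, 0, 0, 0], [36, 0, 0, 0, 0], [60, 0, 0, 0, 0], [60, 0, 0, 0, 0], [60, 0, 0, 0, 0], [60, 0, 0, 0, 0], [60, 0, 0, 0, 0]]
  ]
}}

```text
t: 37.7
eef_pos: [492.4, -231.8, 116.4]
orientation: [0.073, 0.997, 0.0, -0.0]
contact_force: [0.9, -0.7, 0.7]
width: 0.635
gripper_force: 0.0
```

Emit:
{"method": "apply_moves", "body": {
  "rows": [
    [[60, 0.01, 0, -0.05, 0], [60, 0.02, 0, -0.12, 0], [60, 0.03, 0, -0.2, 0], [60, 0.04, 0, -0.3, 0], [60, 0.05, 0, -0.4, 0], [60, 0.05, 0, -0.52, 0], [60, 0.05, 0, -0.64, 0], [60, 0.05, 0, -0.76, 0], [60, 0.05, 0, -0.88, 0], [60, 0.05, 0, -1, 0]]
  ]
}}

```text
t: 38.7
eef_pos: [487.5, -231.0, 217.5]
orientation: [0.073, 0.997, -0.0, 0.0]
contact_force: [0.1, -0.2, 0.0]
width: 0.637
gripper_force: 0.0
```

Emit:
{"method": "apply_moves", "body": {
  "rows": [
    [[60, 0.1, 0.1, -0.1, 0], [60, 0.2, 0.2, -0.2, 0], [60, 0.3, 0.3, -0.3, 0], [60, 0.4, 0.4, -0.4, 0], [60, 0.5, 0.5, -0.5, 0], [60, 0.6, 0.6, -0.6, 0], [60, 0.7, 0.7, -0.7, 0], [60, 0.8, 0.8, -0.8, 0], [60, 0.9, 0.9, -0.9, 0], [60, 1, 1, -1, 0]]
  ]
}}

```text
t: 39.7
eef_pos: [402.7, -117.0, 317.4]
orientation: [0.073, 0.997, -0.0, 0.0]
contact_force: [-0.4, -0.5, 0.4]
width: 0.638
gripper_force: 0.0
```

```bash
python3 - <<'E'
from h import *
reading('7');reading('8');snap('wrist','wrist8')
a=cv2.imread('pics/scene8.png')[190:290,205:285];b=cv2.imread('pics/side8.png')[150:240,310:380]
cv2.imwrite('pics/c8.png',np.hstack([cv2.resize(a,(400,500),interpolation=cv2.INTER_CUBIC),cv2.resize(b,(389,500),interpolation=cv2.INTER_CUBIC)]))
p=np.array([507,-362.8])
for b in(-.02,0,.02): print(b,np.round(proj('side8',[*p,80+278*b]),2),np.round(proj('scene8',[*p,80+278*b]),2))
E
```

```text
[ 223.8   268.11 1472.  ] [348.46 205.44 810.  ]
[ 507.3 -361.8   80.7] [0.10364199640384356, 0.10364199640399355] beam 0.0026311515986374824
[ 223.81  268.09 1474.  ] [348.5  205.43 782.  ]
[ 507.3 -361.9   80.8] [0.0027676367616953634, 0.0027676367617556485] beam 0.0029983147916472145
-0.02 [348.6  207.04] [223.76 269.15]
0 [348.76 205.65] [223.69 268.4 ]
0.02 [348.91 204.26] [223.61 267.64]
```

View pics/c8.png

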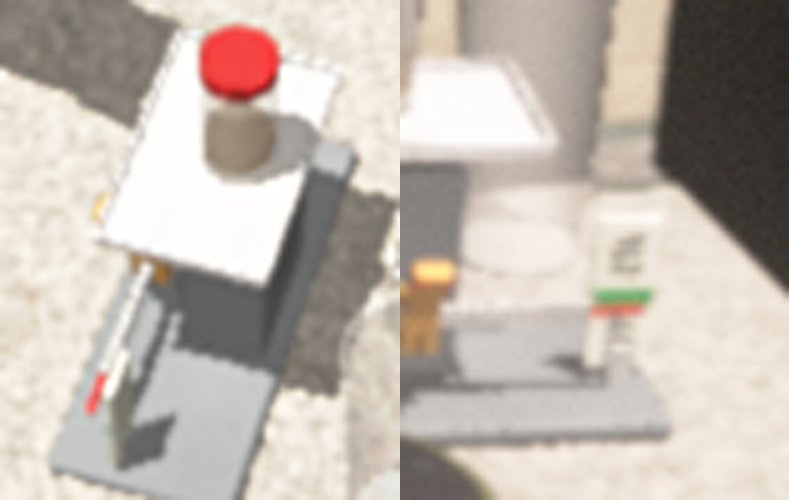

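The last picture shows the jar upright on the plate and the arm clear. In the side part the pointer at (617,310) lies just under the green band at (622,296), so I will check that this offset is only parallax.

```bash
python3 - <<'E'
from h import *
print('dial foot',atz('scene8',118/5+205,462/5+190,8),'dial top',[atz('scene8',118/5+205,352/5+190,z).round(1) for z in(110,120,130)])
g=redc('side8',(338,360,185,225))[1];o,w=ray('side8',g[0],g[1])
for x in(515,520,525,530): print((o+w*(x-o[0])/w[0]).round(1))
reading('9');s=ctrl.read_state();print(s['t'])
E
```

```text
dial foot [ 525.70215174 -379.40589294    8.        ] dial top [array([ 523.3, -343.8,  110. ]), array([ 524.8, -349.7,  120. ]), array([ 526.4, -355.5,  130. ])]
[ 515.  -369.4   87.3]
[ 520.  -371.9   84.4]
[ 525.  -374.4   81.5]
[ 530.  -376.8   78.7]
[ 223.8   268.11 1476.  ] [348.51 205.43 779.  ]
[ 507.3 -362.    80.8] [0.02937766743339027, 0.029377667433143167] beam 0.0029156152595964497
40.05
```

The dial stands about 18 mm behind the pointer. The green band comes out at z of about 81 mm and the pointer at 80.8 mm, at rest, so I am handing in.

```bash
python3 -c "
from rig import ctrl
print(ctrl.sign_off())"
```

```text
the job is handed in; nothing more can be done
None
```

I handed the job in at about 40 s: the red-lidded jar stands upright on the plate, everything is released, and by camera the beam rests about 0.003 rad from level (limit 0.02); the sign-off returned no verdict.

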